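# Load two rail carriages into a spring magazine

### The job

Load the two loose rail carriages, one at a time and lying top side up, into the spring-loaded magazine: push each one straight down until both sprung lips have snapped back out over it, then let go, so that both end stacked under the lips. Press gently, by feel: the plastic magazine must not be pressed with more than about 25 N, and it is clamped at a height nobody has measured. Leave the jar, screwdriver, pot and rail offcut where they are.

Things in the scene. Friction and masses are not known exactly. Their poses are not given: they have to be found in the camera images.
- magazine: Magazine base, fixed: black foot 130 x 80 x 12 mm, two aluminium posts 90 mm high centred 50 mm either side along x. Origin: centre of its underside on the table; x along the well's long side. A grey cassette is clamped between the posts, its underside 12 to 40 mm above the table, different every time and not reported: see or feel it. Pressing does not shift it; it cracks at 30 N.
- well (a point): Centre of the foot's top; the cassette's well stands over it. Heights in the cassette, from its own underside: well 62 (x) by 28 mm (y) inside, end walls and four corner guides upright to 60 mm, flaring outward at 30 degrees up to 70 mm (about 5 mm a side), so a carriage centres itself. A carriage is home when its top is below the lips' underside (48 mm); let go, the spring lifts it to them.
- side (a point): Middle of the foot's +y edge. Both long sides of the cassette are open 38 mm wide (along x) down to low walls, tops 28 mm above the cassette's underside, so fingers on a carriage's long sides can follow it down. 
- carriage_a: Loose rail carriage, a steel slider block with black end caps, 60 x 26 x 14 mm (x, y, z), 0.11 kg or so, shallow rail groove along x in its underside, flat on the table at the start. Origin: centre of its underside; x along its length, z out of its top. The two carriages are alike, either may go first, and half a turn makes no difference.
- carriage_b: The other loose rail carriage, the same in every way.
- lip_near (a joint): Sprung steel lip, 16 mm wide, at the -x end of the well: 0 = fully out, 5 mm into the well; up to 0.006 m as it is pushed back into the wall. Flat underside 48 mm above the cassette's underside, nose 2 mm high, then a ramp 30 degrees off vertical to 59 mm. A centred carriage's underside meets the ramps at about 57 mm. It springs back by itself.
- lip_far (a joint): The same lip at the +x end of the well, same values. Each lip's spring: 1.4 N out, 2.4 N pushed back 5 mm; a carriage passes both with about 5 to 15 N of push.
- follower (a joint): Black plate, 58 x 24 mm, inside the well just under the lips, sprung up against the carriages. 0 = fully up (top 0.5 mm under the lips' underside), grows as it is pushed down: 0.0135 m with one carriage home, 0.0275 m with two, hard stop at 0.0305 m, so only 3 mm are left to press the second one past the lips. 3 N at the top, 6 N at the stop.
- jar: Bystander: closed jar, 60 mm across, 75 mm high; origin at the centre of its underside. Not to be moved.
- driver: Bystander: screwdriver lying on the table, about 0.2 m long, origin under its middle. Not to be moved.
- pot: Bystander: small white printed pot, open, 70 mm across, 60 mm high; origin at the centre of its underside. Not to be moved.
- rail_cut: Bystander: steel rail offcut 110 x 12 x 10 mm lying on the table; origin at the centre of its underside. Not to be moved.
There are look-alikes about, which are no part of the job. What is shaped like the carriage_a but blue is not meant.

How it is judged:
On the way, in this order (a step that is already met when the one before it is completed fails the run):
1. one carriage is home under the lips and let go, the other still outside (value of joint follower above 0.0115 m and value of joint each of lip_near, lip_far below 0.0015 m and contact force between the fingers and carriage_a below 0.2 N and contact force between the fingers and carriage_b below 0.2 N and (((horizontal distance between carriage_a and magazine below 0.004 m and angle between carriage_a's own z axis and vertical below 0.07 rad and angle between the x axis of carriage_a and the x axis of magazine, either way round below 0.1 rad) and horizontal distance between carriage_b and magazine above 0.05 m) or ((horizontal distance between carriage_b and magazine below 0.004 m and angle between carriage_b's own z axis and vertical below 0.07 rad and angle between the x axis of carriage_b and the x axis of magazine, either way round below 0.1 rad) and horizontal distance between carriage_a and magazine above 0.05 m))), for 0.2 s.
2. the second carriage is home on top of the first (horizontal distance between each of carriage_a, carriage_b and magazine below 0.004 m and angle between each of carriage_a, carriage_b's own z axis and vertical below 0.07 rad and angle between the x axis of each of carriage_a, carriage_b and the x axis of magazine, either way round below 0.1 rad and value of joint follower above 0.0255 m and value of joint each of lip_near, lip_far below 0.0015 m and linear speed of each of carriage_a, carriage_b below 0.02 m/s and contact force between the fingers and carriage_a below 0.2 N and contact force between the fingers and carriage_b below 0.2 N), for 0.2 s.
At the end, for the whole second after the job is handed in: Both carriages lie level, top side up (within 0.07 rad), in the well under the lips (follower pushed down by more than 25.5 mm, carriages within 4 mm of the well's axis, lengthwise within 0.1 rad), both lips are out again (each within 1.5 mm), and the carriages are at rest (horizontal distance between each of carriage_a, carriage_b and magazine below 0.004 m and angle between each of carriage_a, carriage_b's own z axis and vertical below 0.07 rad and angle between the x axis of each of carriage_a, carriage_b and the x axis of magazine, either way round below 0.1 rad and value of joint follower above 0.0255 m and value of joint each of lip_near, lip_far below 0.0015 m and linear speed of each of carriage_a, carriage_b below 0.02 m/s); the robot touches nothing.
It fails at once if the magazine is pressed with more than 30 N (contact force between magazine and anything else above 30 N).
It fails at once if the jar is moved by more than 25 mm (distance of jar from where it was at the start of the episode above 0.025 m).
It fails at once if the screwdriver is moved by more than 25 mm (distance of driver from where it was at the start of the episode above 0.025 m).
It fails at once if the printed pot is moved by more than 25 mm (distance of pot from where it was at the start of the episode above 0.025 m).
It fails at once if the rail offcut is moved by more than 25 mm (distance of rail_cut from where it was at the start of the episode above 0.025 m).
It also fails if it takes over 62 s, if anything falls off the work surface, if the arm or the gripper's body presses on something with over 40 N, if the wrist force passes 120 N, or if a joint passes its speed limit or range.

### The arm

A 7-joint arm with a two-finger parallel gripper is mounted at the origin on the work surface. World frame = base frame: x ahead of the robot, y to its left, z up, the work surface at z = 0. Lengths are in m, angles in rad, forces in N, time in s.
With the tool pointing down it reaches from about 0.35 to 0.9 m from the base axis. Payload 8.1 kg.
Tool frame: the origin (TCP) lies midway between the tips of the shut fingers; the grasp point (between the pads) lies 19 mm behind it; z points along the fingers, y is the direction in which the jaws open and shut (so a half turn about z gives the same grasp; the last joint's range is limited). The gripper opens to 92 mm and grips with 3 to 60 N. Pads are 19 mm wide; open, the fingers measure 130 mm over their backs; the gripper's body (75 mm by 190 mm) begins 47 mm behind the grasp point.
Start: joints at [-1.311, 0.434, 0.025, 1.573, -0.012, 1.134, -0.075], TCP at [0.222, 0.584, 0.227] pointing down, gripper open.
Joint ranges: [-2.62, 2.62], [-0.44, 2.09], [-1.27, 1.32], [0.08, 2.57], [-1.32, 4.46], [0.12, 2], [-2.74, 2.74]. Speed limits (rad/s): [2.22, 2.22, 3.01, 3.01, 3.14, 3.14, 3.14].

### API

Orientations are given as a rotation vector (axis times angle).
In Python, from cell import monitor, get_image, get_calibration, workorder, look_for, masks_of gives the robot as it stands.
- The arm moves only by the shell command python3 -m crank 'ROWS' [FORCE]. ROWS is JSON, a list of rows, each a list of 3 entries, a list of its own where there are three numbers: the shift along the tool's x, y, z in cm, then the turn about the tool's z in degrees, then the closure in counts, from 0 (fully open) to 255 (shut). A call has 1 to 5 rows; each row shifts and turns the commanded pose from where the row before left it, along the tool's axes as they then stand; what a row does not reach is not made up. A row lasts 1/10 s, in which the tool goes at most 50 mm and 8.59 degrees, less where a joint would pass 70% of its speed; a pose out of reach is approached as far as the arm can. A call with a gripper value outside its range is refused whole. The fingers move at their own pace and stop on an object; FORCE is the grip in N (left out, the last holds). Time passes only in rows, so rows that do not move let the fingers close. It gives the time, the measured TCP pose, the force and the opening at its end, in the units of the state.
- monitor.observe(): the state, without advancing time (a new reading comes with each control period).
- get_image(name): name is "scene" or "top" or "wrist"; returns (picture, depth): 384x512x3 uint8, red, green, blue; 384x512 float32, m along the optical axis (not along the pixel's ray), 0 where there is no reading.
- get_calibration(name): a dict with "fx", "fy", "cx", "cy" (pixels), "D" ([k1, k2, p1, p2, k3] as OpenCV has them; the pictures are not rectified), "R" (3x3) and "t" (3): a world point X has camera coordinates R X + t. Camera axes: x right, y down, z forward; pixel columns grow to the right and rows downward; lengths in m; the calibration is good to about 2 mm. A picture is of the moment at which its call begins: read the wrist's pose just before it. get_calibration takes no time and is no camera call; for the wrist camera it gives the pose at the moment of the call.
- workorder.sign_off(): hands the job in, once; it reports no verdict.
Trained networks look in the newest picture that a camera, given by its name, has taken for a name from the list of things; names that differ only in an ending like _2 or _b are one class to them, and where a whole thing is asked for, a point or a joint stands for the part that bears it (a point fixed in the world has none). Each returns a list of dicts, best first, with "score" (0 to 1); they miss things now and then, are a little off and sometimes report something else, mostly with a low value. They report only what shows in the picture. A call takes as long as a camera call. They do not tell look-alikes from the thing itself.
- look_for(label, camera): "location" ([x, y, z] in m, in world coordinates, good to about 4 mm: the middle of the surface that is visible of it).
- masks_of(label, camera): "region" (384x512 bool, what is visible of it).
The state is a dict: "clock": time; "joints": joint angles; "dq": joint speeds; "joint_efforts": joint torques, N m; "position": TCP position; "ee_rot": TCP orientation; "force": force on the tool from outside, world axes, zero at the start; "ft_torque": the same for the moment, N m; "width": opening from 0.0 (shut) to 1.0 (fully open).
Only numpy, scipy, OpenCV 4.12 (cv2) and the standard library are available. Lean on these libraries where they do the work, as an engineer would, in place of code of your own. Each camera call takes 0.05 s, during which the arm holds its last target.

## Working session

There is one attempt and no reset: what is moved stays moved. The work goes in short steps, Python scripts to look and compute and a shell command to move; the robot and the scene stay as the last step left them, time stands still between calls to the robot, and variables do not carry over. Pictures are saved under pics/ and viewed, and the job is handed in when it is done.

```bash
ls; mkdir -p pics
python3 - <<'E'
from cell import monitor,get_image,get_calibration
import cv2
print(monitor.observe())
for n in ["scene","top","wrist"]:
    c=get_calibration(n);print(n,c)
    im,d=get_image(n)
    cv2.imwrite(f"pics/{n}0.png",im[:,:,::-1])
E
```

```text
pics
{'clock': 0.0, 'joints': array([-1.31060561,  0.43517882,  0.02497813,  1.57412249, -0.01160956,
        1.13399405, -0.07512652]), 'dq': array([ 5.12200529e-06,  1.94998039e-03,  6.59940944e-04,  9.85846486e-05,
        2.25059123e-03,  1.79874198e-03, -1.47141588e-03]), 'joint_efforts': array([ 8.05483637e-05, -6.67838645e+01,  9.85520706e-01, -3.14462686e+01,
       -6.03584270e-02,  4.28111083e-02,  2.02933338e-04]), 'position': array([0.22167161, 0.58380882, 0.22596265]), 'ee_rot': array([-5.66886104e-01, -3.08987195e+00,  2.43542346e-03]), 'force': array([-0.21126659,  0.78423788, -0.24711835]), 'ft_torque': array([ 0.01655163, -0.00966962,  0.03232879]), 'width': 0.9969798638068771}
scene {'fx': 399.5384511590042, 'fy': 399.5384511590042, 'cx': 248.60136359947066, 'cy': 190.12625319074402, 'D': array([-0.04165015,  0.        ,  0.        ,  0.        ,  0.        ]), 'R': array([[ 0.34085751,  0.94010078, -0.0051648 ],
       [ 0.7962397 , -0.29160911, -0.5300627 ],
       [-0.49981846,  0.17656343, -0.84794272]]), 't': array([-0.2299682 , -0.39260802,  1.27534193])}
top {'fx': 411.9773154183959, 'fy': 411.9773154183959, 'cx': 257.0346796828914, 'cy': 192.53920018159835, 'D': array([-0.00168044,  0.        ,  0.        ,  0.        ,  0.        ]), 'R': array([[-0.02397945, -0.99970537, -0.00376181],
       [-0.9949182 ,  0.02423237, -0.09772702],
       [ 0.09778939,  0.00139926, -0.99520615]]), 't': array([0.03622554, 0.56529822, 1.12423258])}
wrist {'fx': 303.55156814975516, 'fy': 303.55156814975516, 'cx': 258.08932307462493, 'cy': 195.09808855631994, 'D': array([-0.0665314,  0.       ,  0.       ,  0.       ,  0.       ]), 'R': array([[ 3.54846674e-01,  9.34924460e-01,  3.04321962e-04],
       [ 8.95232525e-01, -3.39875567e-01,  2.88172387e-01],
       [ 2.69522845e-01, -1.01984574e-01, -9.57578500e-01]]), 't': array([-0.62479654, -0.03728782,  0.38880565])}
```

View pics/scene0.png

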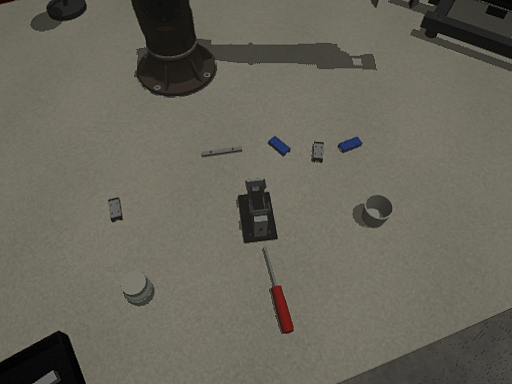

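View pics/top0.png

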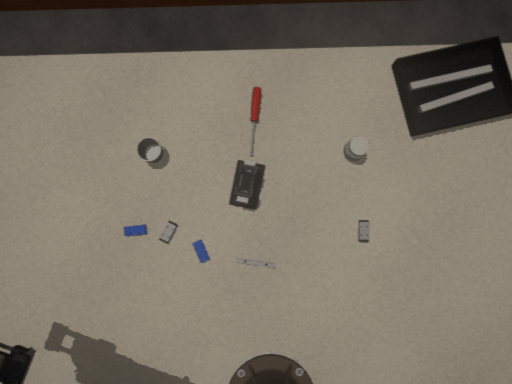

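View pics/wrist0.png

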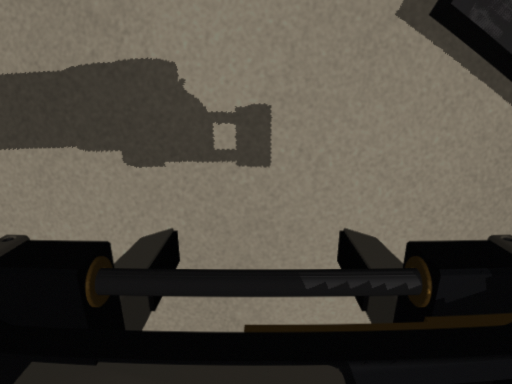

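In the top view, the candidates for "carriage" are grey at (168,232), grey at (363,231), blue at (135,230) and blue at (201,251). The grey ones match the description (steel with black end caps), and the blue ones are look-alikes. Next I'll measure them.

```bash
cat > h.py <<'E'
import numpy as np,cv2
from scipy.spatial.transform import Rotation as Ro
from cell import monitor,get_image,get_calibration,look_for,masks_of
def K(c): return np.array([[c['fx'],0,c['cx']],[0,c['fy'],c['cy']],[0,0,1]])
def ray(c,uv):
    p=cv2.undistortPoints(np.array(uv,float).reshape(-1,1,2),K(c),c['D']).reshape(-1,2)
    d=np.c_[p,np.ones(len(p))]
    return -c['R'].T@c['t'], d@c['R']   # origin, dirs (z=1 cam)
def onz(c,uv,z):
    o,d=ray(c,uv); s=(z-o[2])/d[:,2]; return o+s[:,None]*d
def pts(c,depth,mask):
    v,u=np.nonzero(mask&(depth>0)); o,d=ray(c,np.c_[u,v]); return o+depth[v,u][:,None]*d
def proj(c,X):
    return cv2.projectPoints(np.array(X,float).reshape(-1,3),cv2.Rodrigues(c['R'])[0],c['t'],K(c),c['D'])[0].reshape(-1,2)
def tri(c1,u1,c2,u2):
    o1,d1=ray(c1,[u1]);o2,d2=ray(c2,[u2]);d1,d2=d1[0],d2[0]
    A=np.c_[d1,-d2];s=np.linalg.lstsq(A,o2-o1,rcond=None)[0]
    p,q=o1+s[0]*d1,o2+s[1]*d2
    return (p+q)/2,np.linalg.norm(p-q)
def st():
    s=monitor.observe();R=Ro.from_rotvec(s['ee_rot']).as_matrix()
    print('t',round(s['clock'],2),'p',s['position'].round(4),'yaw_y',np.degrees(np.arctan2(R[1,1],R[0,1])).round(2),'tilt',np.degrees(np.arccos(-R[2,2])).round(2),'F',s['force'].round(2),'w',round(s['width'],3))
    return s,R
def delta(target,yawdir=None):
    "cm in tool axes to target, and turn deg so tool y is along world yaw (deg)"
    s,R=st(); d=R.T@(np.array(target)-s['position'])*100
    out=None
    if yawdir is not None:
        y=np.degrees(np.arctan2(R[1,1],R[0,1])); a=(yawdir-y+90)%180-90; out=-a  # tool z down
    print('shift cm',d.round(2),'turn deg',out)
E
python3 - <<'E'
from h import *
for n in ["scene","top"]:
    im,d=get_image(n);c=get_calibration(n)
    for l in ["carriage_a","magazine","jar","driver","pot","rail_cut"]:
        for r in masks_of(l,n)[:6]:
            m=r['region']; P=pts(c,d,m); v,u=np.nonzero(m)
            print(n,l,round(r['score'],2),'px',u.mean().round(),v.mean().round(),m.sum(),'med',np.median(P,0).round(3),'zrange',np.percentile(P[:,2],[5,50,95]).round(3),'rgb',im[m].mean(0).round())
E
```

```text
scene carriage_a 0.73 px 115.0 209.0 268 med [ 0.462 -0.275  0.014] zrange [0.002 0.014 0.017] rgb [78. 77. 73.]
scene carriage_a 0.7 px 318.0 152.0 206 med [0.473 0.272 0.014] zrange [0.003 0.014 0.017] rgb [78. 77. 74.]
scene carriage_a 0.52 px 278.0 146.0 224 med [0.415 0.18  0.014] zrange [0.003 0.014 0.017] rgb [37. 48. 83.]
scene carriage_a 0.47 px 350.0 144.0 235 med [0.479 0.367 0.014] zrange [0.001 0.014 0.017] rgb [39. 51. 84.]
scene magazine 0.94 px 256.0 213.0 1802 med [0.616 0.041 0.044] zrange [0.01  0.044 0.106] rgb [43. 42. 39.]
scene jar 0.58 px 137.0 288.0 902 med [ 0.699 -0.254  0.074] zrange [0.018 0.074 0.078] rgb [98. 98. 88.]
scene driver 0.73 px 281.0 305.0 642 med [0.829 0.019 0.024] zrange [0.014 0.024 0.028] rgb [92. 35. 30.]
scene pot 0.63 px 376.0 210.0 799 med [0.692 0.325 0.037] zrange [0.004 0.037 0.061] rgb [70. 69. 62.]
scene rail_cut 0.81 px 222.0 151.0 289 med [0.377 0.032 0.008] zrange [-0.001  0.008  0.013] rgb [86. 85. 80.]
top carriage_a 0.65 px 201.0 250.0 231 med [0.41  0.183 0.014] zrange [0.002 0.014 0.018] rgb [ 67.  81. 123.]
top carriage
[... 375 characters left out ...]
49 0.046] zrange [0.009 0.046 0.106] rgb [65. 62. 57.]
top magazine 0.39 px 363.0 230.0 233 med [ 0.454 -0.272  0.014] zrange [0.002 0.014 0.018] rgb [112. 107. 101.]
top jar 0.88 px 356.0 148.0 492 med [ 0.678 -0.251  0.073] zrange [0.013 0.073 0.078] rgb [128. 124. 112.]
top jar 0.26 px 363.0 231.0 218 med [ 0.452 -0.272  0.014] zrange [0.006 0.014 0.018] rgb [112. 107. 102.]
top driver 0.72 px 255.0 109.0 374 med [0.814 0.023 0.022] zrange [0.011 0.022 0.027] rgb [119.  61.  54.]
top pot 0.79 px 150.0 150.0 551 med [0.696 0.325 0.026] zrange [0.002 0.026 0.061] rgb [100.  97.  89.]
top rail_cut 0.49 px 256.0 263.0 179 med [0.371 0.03  0.01 ] zrange [0.006 0.01  0.013] rgb [129. 123. 118.]
```

Run:
```python
import cv2,numpy as np
a=cv2.imread('pics/top0.png');
A=cv2.resize(a[210:260,115:215],None,fx=4,fy=4,interpolation=2)
B=cv2.resize(a[150:220,210:310],None,fx=4,fy=4,interpolation=2)
C=cv2.resize(a[205:255,320:420],None,fx=4,fy=4,interpolation=2)
b=cv2.imread('pics/scene0.png');D=cv2.resize(b[168:250,220:300],(400,410),interpolation=2)
L=np.vstack([A,C]);R=np.vstack([D])
R=cv2.copyMakeBorder(R,0,0,0,0,0);h=max(L.shape[0],R.shape[0])
R=np.vstack([R,np.zeros((h-R.shape[0],400,3),np.uint8)]) if R.shape[0]<h else R
L=np.vstack([L,np.zeros((h-L.shape[0],400,3),np.uint8)])
cv2.imwrite('pics/crop1.png',np.hstack([L,R])); cv2.imwrite('pics/crop2.png',B)
```

```text
(no output)
```

View pics/crop1.png

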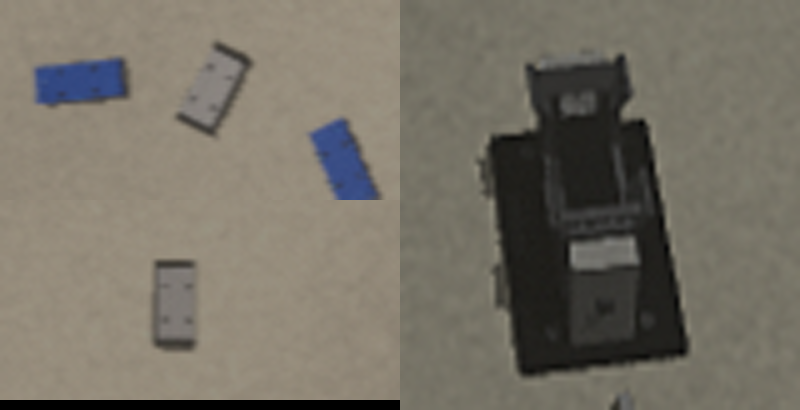

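View pics/crop2.png

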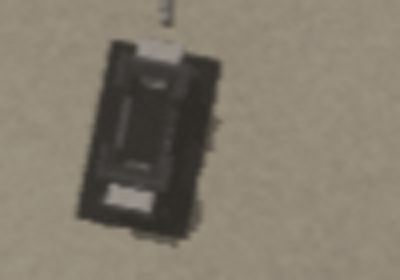

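Crop 1 shows both grey blocks with black end caps, top left at about (215,85) and bottom left at about (175,305). Those are the carriages, and the other two are plainly blue. Next I'll work out the wrist camera offset and the first approach.

Run:
```python
from h import *
s,R=st(); c=get_calibration('wrist')
print('cam in tool',R.T@(-c['R'].T@c['t']-s['position']),'axis in tool',R.T@c['R'][2], 'imgx in tool',R.T@c['R'][0])
print(R.round(3))
# look point at table 0.2 below
# carriage yaw from top/scene by colour
import cv2
for n,px in (('top',[(168,232),(363,231)]),('scene',[(318,152),(115,209)])):
    im,d=get_image(n);c=get_calibration(n)
    ms=[r['region'] for r in masks_of('carriage_a',n)]
    for u,v in px:
        for m in ms:
            if m[v,u]:
                P=pts(c,d,m);P=P[P[:,2]>0.011];(x,y),wh,a=cv2.minAreaRect((P[:,:2]*1000).astype(np.float32));print(n,x,y,wh,a,P[:,2].mean())
```

```text
t 0.85 p [0.2218 0.5843 0.2268] yaw_y 69.21 tilt 0.01 F [ 1.33 -0.49 -0.07] w 1.003
cam in tool [ 7.63893589e-02 -9.57899976e-05 -1.57201974e-01] axis in tool [-0.28802695  0.00160736  0.95762096] imgx in tool [ 7.33626316e-05  9.99998625e-01 -1.65642610e-03]
[[-0.935  0.355  0.   ]
 [ 0.355  0.935  0.   ]
 [-0.     0.    -1.   ]]
top 463.88507080078125 275.3459167480469 (26.04867172241211, 59.34754180908203) 62.08184051513672 0.01439876852164749
top 453.3934326171875 -273.8158874511719 (25.20116424560547, 59.02486038208008) 87.16720581054688 0.01438828537827342
scene 469.5686340332031 272.2888488769531 (24.425203323364258, 59.235191345214844) 64.99874114990234 0.014275659171042648
scene 457.50927734375 -274.9217224121094 (26.53938865661621, 60.993438720703125) 87.55004119873047 0.014241960854713962
```

Run:
```python
from h import *
delta((0.466,0.274,0.13),63.5)
```

```text
t 1.05 p [0.2218 0.5844 0.2268] yaw_y 69.21 tilt 0.01 F [ 0.97  0.23 -0.04] w 1.002
shift cm [-33.85 -20.35   9.67] turn deg 5.7069489706950804
```

```bash
python3 -m crank '[[[-4.2,-2.5,0.5],0,0],[[-4.2,-2.5,0.5],0,0],[[-4.2,-2.5,0.5],0,0],[[-4.2,-2.5,0.5],0,0],[[-4.2,-2.5,1],0,110]]' 40
python3 -m crank '[[[-4.2,-2.5,1],0,110],[[-4.2,-2.5,1],0,110],[[-4.2,-2.8,1],0,110],[[0,0,2],5.7,110],[[0,0,0],0,110]]'
python3 - <<'E'
from h import *
delta((0.466,0.274,0.13),63.5)
E
```

```text
clock: 1.55
position: [0.3751, 0.3917, 0.1973]
ee_rot: [0.567, 3.089, 0.003]
force: [0.8, 1.3, 1.4]
width: 0.954
clock: 2.05
position: [0.4627, 0.2742, 0.1452]
ee_rot: [-0.727, -3.054, 0.004]
force: [-0.9, 1.0, 0.2]
width: 0.577
t 2.05 p [0.4627 0.2742 0.1452] yaw_y 63.21 tilt 0.2 F [-0.9   1.02  0.23] w 0.577
shift cm [-0.3   0.13  1.52] turn deg -0.2936976260120048
```

```bash
cat > car.py <<'E'
from h import *
import sys
def rect(n,near,tag,zmin=0.011,zmax=0.02):
    im,d=get_image(n);c=get_calibration(n)
    cv2.imwrite(f'pics/{tag}.png',im[:,:,::-1])
    for r in masks_of('carriage_a',n):
        P=pts(c,d,r['region']);A=P[(P[:,2]>zmin)&(P[:,2]<zmax)]
        if len(A)<20: continue
        (x,y),wh,a=cv2.minAreaRect((A[:,:2]*1000).astype(np.float32))
        ya=a if wh[0]<wh[1] else a+90
        v,u=np.nonzero(r['region'])
        print(n,round(r['score'],2),'px',u.mean().round(),v.mean().round(),'c',round(x,1),round(y,1),'wh',np.round(wh,1),'ydir',round(ya,2),'z',A[:,2].mean().round(4),'rgb',im[r['region']].mean(0).round())
if __name__=='__main__':
    st(); rect('wrist',None,sys.argv[1])
E
python3 car.py w1
```

```text
t 2.05 p [0.4627 0.2742 0.1452] yaw_y 63.21 tilt 0.2 F [-0.9   1.02  0.23] w 0.577
wrist 0.98 px 351.0 150.0 c 472.9 372.2 wh [26.2 60.7] ydir 5.4 z 0.0147 rgb [ 24.  53. 120.]
wrist 0.59 px 156.0 177.0 c 411.3 187.4 wh [60.6 26.8] ydir 112.85 z 0.0142 rgb [11. 24. 58.]
wrist 0.58 px 262.0 186.0 c 467.1 279.0 wh [25.9 60.2] ydir 61.97 z 0.0146 rgb [64. 61. 59.]
```

View pics/w1.png

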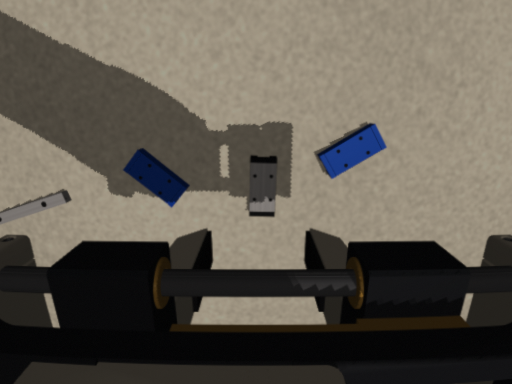

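The wrist view shows the grey carriage at (262,186), with the blue look-alikes at (155,177) and (351,150). I'm going closer for a second view from a different height.

```bash
python3 -m crank '[[[-0.5,0.3,1.5],0.5,110],[[0,0,3],0,110],[[0,0,2],0,110],[[0,0,0],0,110],[[0,0,0],0,110]]'
python3 car.py w2; python3 -c "
from h import *
c=get_calibration('wrist');s,R=st();print(proj(c,[s['position'],s['position']+R@[0,.013,0],s['position']-R@[0,.013,0]]))
delta((.467,.2775,.002),62.3)"
```

```text
clock: 2.65
position: [0.4687, 0.2778, 0.0822]
ee_rot: [-0.73, -3.055, -0.0]
force: [0.4, 0.3, 1.1]
width: 0.571
t 2.65 p [0.4687 0.2778 0.0822] yaw_y 63.13 tilt 0.01 F [0.43 0.3  1.08] w 0.571
wrist 0.86 px 122.0 190.0 c 411.4 185.8 wh [60.5 27.1] ydir 112.65 z 0.0136 rgb [10. 24. 60.]
wrist 0.7 px 256.0 202.0 c 468.1 277.0 wh [25.8 60.3] ydir 61.53 z 0.014 rgb [61. 59. 56.]
t 2.75 p [0.4695 0.2779 0.0831] yaw_y 63.07 tilt 0.11 F [-0.57  0.36  0.39] w 0.572
[[257.48219593 244.06648461]
 [280.30009888 244.0328953 ]
 [234.65953385 244.06303101]]
t 2.75 p [0.4695 0.2779 0.0831] yaw_y 63.07 tilt 0.11 F [-0.57  0.36  0.39] w 0.572
shift cm [ 0.21 -0.16  8.11] turn deg 0.7736532798721072
```

View pics/w2.png

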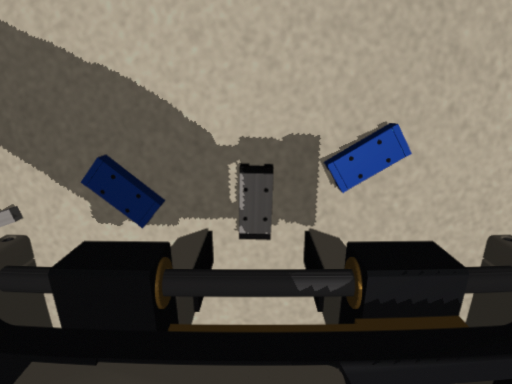

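```bash
python3 -m crank '[[[0.1,-0.15,3],1,110],[[0,0,3],0,110],[[0,0,1.4],0,110],[[0,0,0],0,110],[[0,0,0],0,110]]'
python3 -c "
from h import *
delta((.468,.277,.003),62)"
```

```text
clock: 3.25
position: [0.468, 0.2764, 0.009]
ee_rot: [0.76, 3.048, 0.001]
force: [0.2, 0.7, -0.7]
width: 0.568
t 3.25 p [0.468  0.2764 0.009 ] yaw_y 62.01 tilt 0.06 F [ 0.19  0.71 -0.69] w 0.568
shift cm [0.03 0.06 0.6 ] turn deg 0.007837833366835412
```

```bash
python3 -m crank '[[[0,0.06,0.5],0,110],[[0,0,0.2],0,110],[[0,0,0],0,200],[[0,0,0],0,255],[[0,0,0],0,255]]' 40
python3 -m crank '[[[0,0,0],0,255],[[0,0,0],0,255],[[0,0,0],0,255]]' 40
```

```text
clock: 3.75
position: [0.4677, 0.2766, 0.0012]
ee_rot: [0.76, 3.048, 0.0]
force: [-0.3, -0.1, -0.5]
width: 0.355
clock: 4.05
position: [0.4677, 0.2766, 0.0012]
ee_rot: [0.76, 3.048, 0.0]
force: [-1.1, 0.2, 2.1]
width: 0.278
```

Gripped: the opening is 0.278 × 92 ≈ 26 mm. I'll lift it and head for the magazine.

```bash
python3 -m crank '[[[0,0,-2],0,255],[[0,0,-4],0,255],[[0,0,-4],0,255],[[0,0,-4],0,255],[[0,0,-4],0,255]]' 45
python3 - <<'E'
from h import *
s,R=st()
for n in ('top','scene'):
    im,d=get_image(n);c=get_calibration(n)
    m=masks_of('magazine',n)[0]['region'];P=pts(c,d,m)
    for lo,hi in((.006,.016),(.084,.096),(.016,.084),(.096,.12)):
        A=P[(P[:,2]>lo)&(P[:,2]<hi)]
        if len(A)>10:
            r=cv2.minAreaRect((A[:,:2]*1000).astype(np.float32));print(n,lo,hi,len(A),np.round(r[0],1),np.round(r[1],1),round(r[2],1))
    print(np.histogram(P[:,2],np.arange(0,.12,.004)))
E
```

```text
clock: 4.55
position: [0.4672, 0.2762, 0.1825]
ee_rot: [-0.76, -3.048, 0.001]
force: [0.7, -0.3, -1.9]
width: 0.28
t 4.55 p [0.4672 0.2762 0.1825] yaw_y 62.01 tilt 0.03 F [ 0.69 -0.32 -1.94] w 0.28
top 0.006 0.016 596 [592.7  50.3] [ 80.3 130. ] 77.8
top 0.084 0.096 226 [592.4  49.6] [ 32.5 114.1] 76.7
top 0.016 0.084 242 [591.2  50.8] [ 76.7 119.7] 79.4
top 0.096 0.12 221 [592.6  50.5] [46.2 85.7] 77.7
(array([ 15,  33, 262, 308,  31,   1,   0,   2,   2,   7,   8,   4,   2,
         4,   8,  25,  23,   4,   3,  16, 102,  96,  87,  43,  54,  62,
        88,  17,   0]), array([0.   , 0.004, 0.008, 0.012, 0.016, 0.02 , 0.024, 0.028, 0.032,
       0.036, 0.04 , 0.044, 0.048, 0.052, 0.056, 0.06 , 0.064, 0.068,
       0.072, 0.076, 0.08 , 0.084, 0.088, 0.092, 0.096, 0.1  , 0.104,
       0.108, 0.112, 0.116]))
scene 0.006 0.016 818 [598.2  48.9] [ 80.2 130.5] 77.5
scene 0.084 0.096 324 [597.5  48.4] [ 34.3 116. ] 77.8
scene 0.016 0.084 414 [602.7  50.3] [ 55.8 112.3] 77.4
scene 0.096 0.12 283 [597.1  49. ] [46.3 87.3] 77.5
(array([ 52,  39, 345, 447,  27,  12,   7,  12,  10,  19,  19,  14,  14,
        15,  19,  29,  35,  15,  21,  17, 129, 129, 120,  75,  78,  64,
       125,  16,   0]), array([0.   , 0.004, 0.008, 0.012, 0.016, 0.02 , 0.024, 0.028, 0.032,
       0.036, 0.04 , 0.044, 0.048, 0.052, 0.056, 0.06 , 0.064, 0.068,
       0.072, 0.076, 0.08 , 0.084, 0.088, 0.092, 0.096, 0.1  , 0.104,
       0.108, 0.112, 0.116]))
```

Run:
```python
from h import *
delta((.595,.049,.215),77.6)
```

```text
t 4.75 p [0.4677 0.2767 0.1814] yaw_y 62.01 tilt 0.09 F [ 0.39 -0.38 -1.97] w 0.277
shift cm [-21.93 -14.13  -3.37] turn deg -15.587418962695281
```

```bash
python3 -m crank '[[[-4,-2.5,-1],0,255],[[-4,-2.6,-1],0,255],[[-4,-2.6,-1],0,255],[[-4,-2.6,-0.4],0,255],[[-4,-2.6,0],0,255]]' 
python3 -m crank '[[[-1.9,-1.2,0],0,255],[[0,0,0],-7.8,255],[[0,0,0],-7.8,255],[[0,0,0],0,255],[[0,0,0],0,255]]'
cat > mag.py <<'E'
from h import *
import sys
s,R=st()
im,d=get_image('wrist');c=get_calibration('wrist')
cv2.imwrite(f'pics/{sys.argv[1]}.png',im[:,:,::-1])
rs=masks_of('magazine','wrist');print([(round(r['score'],2),r['region'].sum()) for r in rs])
m=rs[0]['region'];P=pts(c,d,m)
h,e=np.histogram(P[:,2],np.arange(0,.13,.004));print([(round(float(a),3),int(b)) for a,b in zip(e,h) if b>30])
for lo,hi in((.006,.016),(.086,.094),(.098,.114)):
    A=P[(P[:,2]>lo)&(P[:,2]<hi)]
    if len(A)>10:
        r=cv2.minAreaRect((A[:,:2]*1000).astype(np.float32));print(lo,hi,len(A),np.round(r[0],1),np.round(r[1],1),round(r[2],1))
E
python3 mag.py w3
```

```text
clock: 5.25
position: [0.5837, 0.067, 0.2136]
ee_rot: [-0.759, -3.047, 0.001]
force: [0.3, 1.1, -1.3]
width: 0.276
clock: 5.75
position: [0.594, 0.0492, 0.2135]
ee_rot: [-0.345, -3.12, 0.001]
force: [-0.0, 1.0, -2.4]
width: 0.278
t 5.75 p [0.594  0.0492 0.2135] yaw_y 77.39 tilt 0.15 F [-0.01  0.96 -2.44] w 0.278
[(0.56, np.int64(5683))]
[(0.0, 60), (0.004, 55), (0.008, 1566), (0.012, 910), (0.016, 34), (0.056, 72), (0.06, 112), (0.064, 72), (0.072, 39), (0.08, 680), (0.084, 226), (0.088, 558), (0.092, 127), (0.096, 210), (0.1, 218), (0.104, 521)]
0.006 0.016 2499 [596.1  52.2] [ 80.3 129.6] 77.6
0.086 0.094 626 [558.2  60. ] [34.7 37.4] 74.8
0.098 0.114 826 [590.   53.2] [46.5 73.3] 77.6
```

View pics/w3.png

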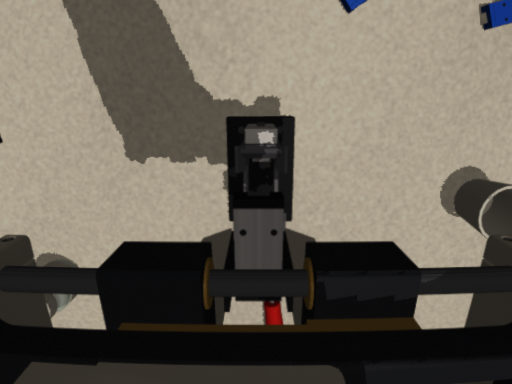

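The held carriage shows at (258,240) and the magazine at (260,165), partly hidden by it. I'll step outward for a clear second view and also measure the held carriage in the same camera.

```bash
python3 -m crank '[[[-3,0,0],0,255],[[-2,0,0],0,255],[[0,0,0],0,255],[[0,0,0],0,255],[[0,0,0],0,255]]'
cat >> mag.py <<'E'
# held carriage
X=pts(c,d,d>0)
T=(X-s['position'])@R   # tool frame
v,u=np.nonzero(d>0)
q=(abs(T[:,1])<.013)&(T[:,2]>-.018)&(T[:,2]<-.008)&(T[:,0]>-.03)&(T[:,0]<.045)
A=T[q]; print('held n',q.sum(),'z',np.median(A[:,2]).round(4),'x',np.percentile(A[:,0],[0.5,99.5]).round(4),'y',np.percentile(A[:,1],[1,50,99]).round(4))
def fr(A):
    r=cv2.minAreaRect((A[:,:2]*1000).astype(np.float32));return np.round(r[0],1),np.round(r[1],1),round(r[2],1)
for lo,hi in((.006,.016),(.086,.094),(.098,.114)):
    B=P[(P[:,2]>lo)&(P[:,2]<hi)];t=(B-s['position'])@R
    print(lo,'in tool',fr(t),'mean z',B[:,2].mean().round(4))
cv2.imwrite(f'pics/{sys.argv[1]}c.png',cv2.resize(im[60:260,170:350,::-1],None,fx=3,fy=3,interpolation=cv2.INTER_CUBIC))
E
python3 mag.py w4
```

```text
clock: 6.35
position: [0.6428, 0.039, 0.2148]
ee_rot: [-0.339, -3.122, -0.0]
force: [0.8, -0.3, -1.6]
width: 0.279
t 6.35 p [0.6428 0.039  0.2148] yaw_y 77.59 tilt 0.05 F [ 0.77 -0.32 -1.65] w 0.279
[(0.59, np.int64(7903))]
[(0.008, 1914), (0.012, 684), (0.048, 31), (0.06, 239), (0.064, 101), (0.08, 1379), (0.084, 264), (0.088, 978), (0.092, 181), (0.096, 441), (0.1, 536), (0.104, 950)]
0.006 0.016 2598 [596.5  51.7] [ 80.2 129.9] 77.6
0.086 0.094 1126 [596.6  51.4] [ 35.6 114.2] 77.4
0.098 0.114 1718 [595.9  51.6] [46.3 85.7] 77.8
held n 3762 z -0.0123 x [-0.0289  0.0307] y [-0.0126 -0.0001  0.0128]
0.006 in tool (array([47.8,  2.5]), array([ 80.2, 129.9]), 89.9) mean z 0.0115
0.086 in tool (array([47.7,  2.2]), array([114.2,  35.6]), 0.2) mean z 0.0895
0.098 in tool (array([48.4,  2.2]), array([46.3, 85.7]), 89.8) mean z 0.1036
```

View pics/w4c.png

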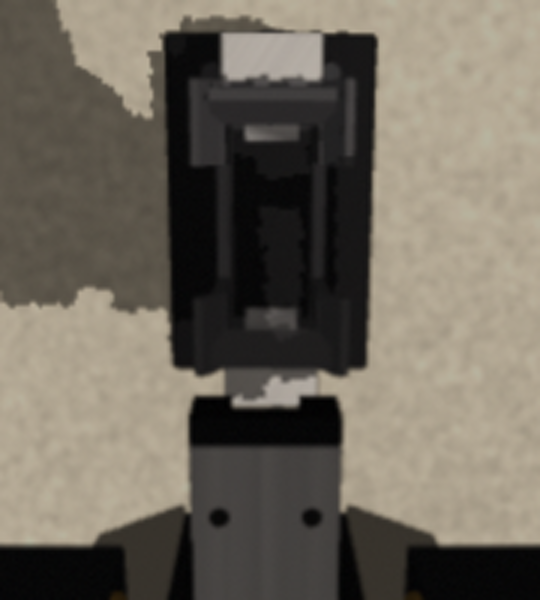

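In the crop, the well is clear at about (270,235) with lip noses at (272,132) and (272,318). The held carriage is below it. The well centre in the tool frame is (47.9, 2.3) mm and the held carriage sits at about (0.8, 0) mm. The cassette rim is at about 107 mm, so its underside is at about 37 mm.

```bash
python3 -m crank '[[[3,0.23,0],0,255],[[1.7,0,0],0,255],[[0,0,3],0,255],[[0,0,3],0,255],[[0,0,2],0,255]]' 50
python3 -m crank '[[[0,0,0],0,255],[[0,0,0],0,255]]' 
python3 -c "
from h import *
st()
im,d=get_image('wrist');cv2.imwrite('pics/w5.png',im[:,:,::-1])
im,d=get_image('scene');cv2.imwrite('pics/s5.png',cv2.resize(im[130:260,180:340,::-1],None,fx=4,fy=4,interpolation=2))
W=np.array([.5963,.0515,.1]);s,R=st();print('mag in tool',(R.T@(W-s['position'])*1000).round(1))"
```

```text
clock: 6.95
position: [0.5969, 0.0512, 0.1337]
ee_rot: [-0.338, -3.122, -0.0]
force: [-0.3, -0.4, -1.5]
width: 0.278
clock: 7.15
position: [0.5982, 0.0509, 0.1356]
ee_rot: [0.339, 3.123, 0.0]
force: [-0.3, -0.5, -0.5]
width: 0.282
t 7.15 p [0.5982 0.0509 0.1356] yaw_y 77.6 tilt 0.01 F [-0.28 -0.53 -0.48] w 0.282
t 7.25 p [0.5991 0.051  0.1366] yaw_y 77.6 tilt 0.13 F [ 0.59 -0.6  -1.89] w 0.274
mag in tool [ 2.9 -0.1 36.5]
```

View pics/w5.png

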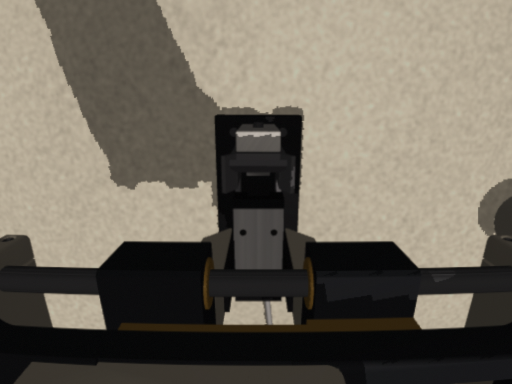

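View pics/s5.png

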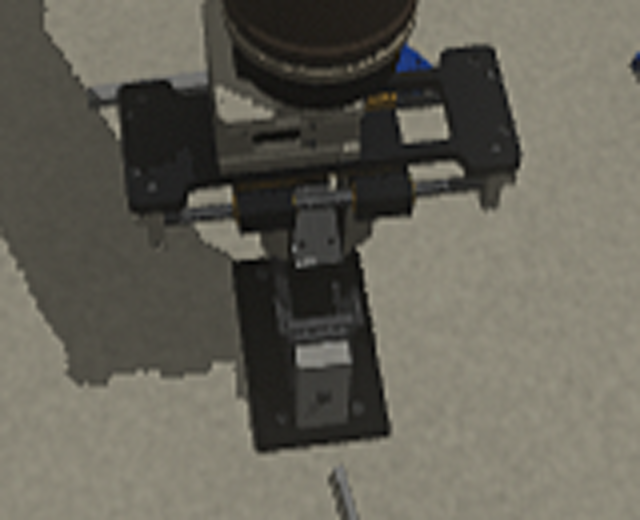

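```bash
for i in 1 2 3; do python3 -m crank '[[[0,0,0],0,255]]'|head -2 ; done;  python3 mag.py w6
```

```text
clock: 7.35
position: [0.599, 0.0509, 0.1364]
clock: 7.45
position: [0.5988, 0.051, 0.136]
clock: 7.55
position: [0.5985, 0.0509, 0.1355]
t 7.55 p [0.5985 0.0509 0.1355] yaw_y 77.61 tilt 0.05 F [-0.08 -0.54 -2.19] w 0.28
[(0.82, np.int64(7828))]
[(0.004, 32), (0.008, 3012), (0.012, 477), (0.056, 82), (0.06, 76), (0.068, 36), (0.076, 54), (0.08, 661), (0.084, 174), (0.088, 994), (0.092, 362), (0.096, 353), (0.1, 437), (0.104, 849)]
0.006 0.016 3513 [588.   53.4] [ 80.2 114.4] 77.5
0.086 0.094 1136 [557.9  60. ] [35.7 37.5] 79.3
0.098 0.114 1443 [565.4  58.2] [46.6 24.3] 77.5
held n 3740 z -0.012 x [-0.0288  0.0308] y [-0.0126 -0.0001  0.0127]
0.006 in tool (array([10.8,  0.2]), array([114.4,  80.2]), 0.1) mean z 0.0112
0.086 in tool (array([41.6,  0.2]), array([35.7, 37.5]), 88.3) mean z 0.0892
0.098 in tool (array([33.9,  0.1]), array([24.3, 46.6]), 0.1) mean z 0.1037
```

```bash
python3 -m crank '[[[0.22,0,0.5],0,255],[[0,0,0.8],0,255],[[0,0,0.8],0,255],[[0,0,0.6],0,255],[[0,0,0.2],0,255]]' 50
python3 -m crank '[[[0,0,0.2],0,255],[[0,0,0],0,255],[[0,0,0],0,255]]' 
python3 -c "
from h import *
W=np.array([.5963,.0515,.1]);s,R=st();print('mag in tool',(R.T@(W-s['position'])*1000).round(1))"
```

```text
clock: 8.15
position: [0.5955, 0.0512, 0.1048]
ee_rot: [-0.339, -3.122, 0.001]
force: [-0.4, 0.9, -1.6]
width: 0.277
clock: 8.45
position: [0.5963, 0.0513, 0.1042]
ee_rot: [0.339, 3.123, 0.0]
force: [-0.4, 0.1, -1.2]
width: 0.276
t 8.45 p [0.5963 0.0513 0.1042] yaw_y 77.61 tilt 0.02 F [-0.41  0.05 -1.16] w 0.276
mag in tool [0.  0.2 4.2]
```

```bash
python3 -m crank '[[[-0.04,0.01,0.2],0,255],[[0,0,0.2],0,255],[[0,0,0],0,255]]' 
python3 -m crank '[[[0,0,0.2],0,255],[[0,0,0],0,255],[[0,0,0],0,255]]' 
python3 -m crank '[[[0,0,0.1],0,255],[[0,0,0],0,255],[[0,0,0],0,255]]'
```

```text
clock: 8.75
position: [0.5963, 0.0513, 0.0998]
ee_rot: [-0.339, -3.123, 0.0]
force: [0.9, 0.4, -1.7]
width: 0.278
clock: 9.05
position: [0.5965, 0.0514, 0.098]
ee_rot: [-0.339, -3.123, -0.0]
force: [0.2, -0.2, -1.6]
width: 0.277
clock: 9.35
position: [0.5965, 0.0513, 0.097]
ee_rot: [-0.339, -3.123, 0.0]
force: [-0.6, -0.1, -1.6]
width: 0.279
```

```bash
for i in 1 2 3; do python3 -m crank '[[[0,0,0.1],0,255],[[0,0,0],0,255]]'|grep -E "pos|forc"; done
```

```text
position: [0.5964, 0.0513, 0.0959]
force: [0.5, 0.1, -0.7]
position: [0.5964, 0.0513, 0.0949]
force: [-0.3, -0.6, -1.1]
position: [0.5964, 0.0514, 0.094]
force: [-0.4, -0.1, -0.4]
```

```bash
for i in 1 2 3 4; do python3 -m crank '[[[0,0,0.1],0,255],[[0,0,0],0,255]]'|grep -E "pos|forc"; done
```

```text
position: [0.5967, 0.0514, 0.0932]
force: [0.1, -0.2, 0.8]
position: [0.5969, 0.0513, 0.0923]
force: [-0.0, 0.3, 4.5]
position: [0.5969, 0.0514, 0.0913]
force: [-0.9, 0.0, 5.1]
position: [0.5969, 0.0514, 0.0903]
force: [-0.4, 0.3, 4.7]
```

```bash
for i in 1 2 3 4 5 6; do python3 -m crank '[[[0,0,0.1],0,255],[[0,0,0.1],0,255],[[0,0,0],0,255]]'|grep -E "pos|forc|wid"; done
```

```text
position: [0.5969, 0.0514, 0.0884]
force: [0.3, 0.7, 5.2]
width: 0.278
position: [0.5963, 0.0515, 0.0857]
force: [0.5, 0.6, 0.7]
width: 0.279
position: [0.5965, 0.0514, 0.084]
force: [-0.6, -0.1, 2.1]
width: 0.279
position: [0.5965, 0.0513, 0.082]
force: [-0.5, -0.5, 2.7]
width: 0.278
position: [0.5965, 0.0514, 0.08]
force: [0.1, 0.4, 3.4]
width: 0.275
position: [0.5965, 0.0514, 0.078]
force: [-0.4, 0.3, 4.5]
width: 0.274
```

```bash
for i in 1 2 3 4; do python3 -m crank '[[[0,0,0.1],0,255],[[0,0,0.1],0,255],[[0,0,0],0,255]]'|grep -E "pos|forc|wid"; done; python3 -c "
from h import *
st();im,d=get_image('wrist');cv2.imwrite('pics/w7.png',cv2.resize(im[60:280,170:350,::-1],None,fx=2.7,fy=2.7,interpolation=2))"
```

```text
position: [0.5965, 0.0514, 0.076]
force: [-0.6, 1.5, 3.8]
width: 0.278
position: [0.5965, 0.0514, 0.074]
force: [-0.2, 0.8, 4.4]
width: 0.278
position: [0.5965, 0.0514, 0.072]
force: [-0.1, 1.5, 4.5]
width: 0.276
position: [0.5965, 0.0514, 0.0698]
force: [-0.4, 0.4, 2.5]
width: 0.281
t 13.75 p [0.5965 0.0514 0.0698] yaw_y 77.62 tilt 0.0 F [-0.41  0.42  2.5 ] w 0.281
```

View pics/w7.png

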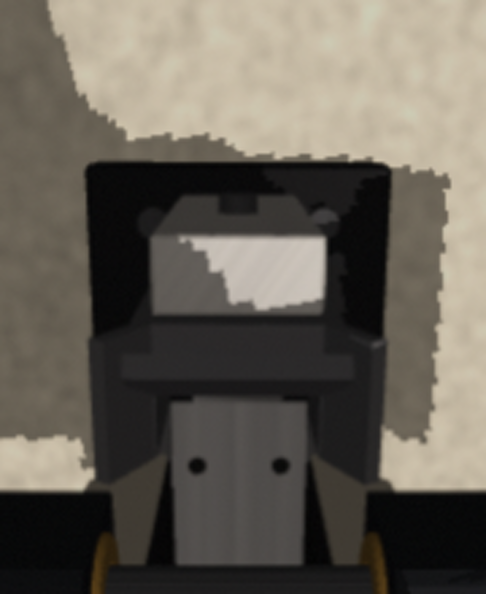

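```bash
for i in 1 2; do python3 -m crank '[[[0,0,0.1],0,255],[[0,0,0],0,255]]'|grep -E "pos|forc|wid"; done; python3 -m crank '[[[0,0,0],0,160],[[0,0,0],0,150],[[0,0,0],0,150],[[0,0,0],0,150]]';python3 -c "
from h import *
st();im,d=get_image('wrist');cv2.imwrite('pics/w8.png',cv2.resize(im[60:280,170:350,::-1],None,fx=2.7,fy=2.7,interpolation=2))"
```

```text
position: [0.5965, 0.0514, 0.0689]
force: [0.1, 0.8, 2.5]
width: 0.276
position: [0.5965, 0.0514, 0.0679]
force: [-0.3, 1.0, 2.8]
width: 0.28
clock: 14.6
position: [0.5963, 0.0512, 0.0678]
ee_rot: [-0.339, -3.123, 0.0]
force: [1.2, 0.7, 0.4]
width: 0.411
t 14.6 p [0.5963 0.0512 0.0678] yaw_y 77.6 tilt 0.03 F [1.15 0.67 0.36] w 0.411
```

View pics/w8.png

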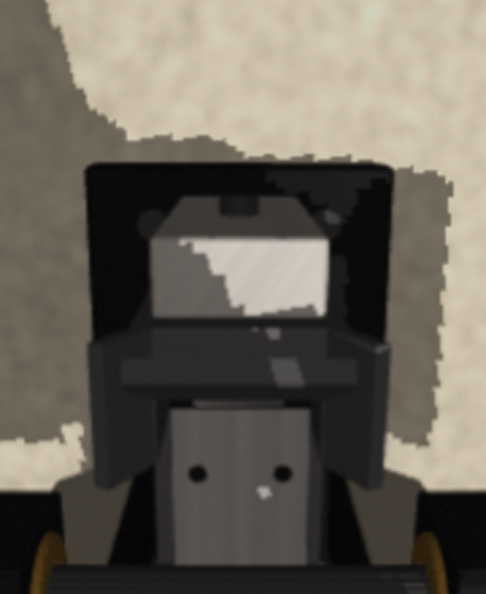

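Released. I'll raise it and check from outside.

```bash
python3 -m crank '[[[0,0,-1],0,140],[[0,0,-2],0,140],[[0,0,-3],0,140],[[-2,0,-4],0,140],[[-2,0,-4],0,140]]'; python3 -m crank '[[[-1,0,-1],0,140],[[0,0,0],0,140],[[0,0,0],0,140],[[0,0,0],0,140]]'; python3 mag.py w9
```

```text
clock: 15.15
position: [0.6353, 0.0427, 0.2104]
ee_rot: [-0.338, -3.123, -0.0]
force: [1.9, 0.3, 0.0]
width: 0.454
clock: 15.55
position: [0.6438, 0.0409, 0.2166]
ee_rot: [-0.338, -3.12, 0.001]
force: [-0.2, 0.0, -0.7]
width: 0.452
t 15.55 p [0.6438 0.0409 0.2166] yaw_y 77.63 tilt 0.17 F [-0.22  0.   -0.71] w 0.452
[(0.83, np.int64(6248))]
[(0.008, 2104), (0.012, 515), (0.06, 209), (0.064, 62), (0.08, 32), (0.084, 122), (0.088, 973), (0.092, 216), (0.096, 410), (0.1, 575), (0.104, 890)]
0.006 0.016 2619 [596.1  51.7] [ 80.  129.3] 77.8
0.086 0.094 1125 [596.5  52. ] [ 35.  113.4] 77.4
0.098 0.114 1668 [596.1  51.6] [46.5 85.9] 77.8
  return _methods._mean(a, axis=axis, dtype=dtype,
  ret = ret.dtype.type(ret / rcount)
Traceback (most recent call last):
  File "mag.py", line 18, in <module>
    A=T[q]; print('held n',q.sum(),'z',np.median(A[:,2]).round(4),'x',np.percentile(A[:,0],[0.5,99.5]).round(4),'y',np.percentile(A[:,1],[1,50,99]).round(4))
                                                                      ~~~~~~~~~~~~~^^^^^^^^^^^^^^^^^^^
IndexError: index -1 is out of bounds for axis 0 with size 0
```

Run:
```python
from h import *
im=cv2.imread('pics/w9.png');cv2.imwrite('pics/w9c.png',cv2.resize(im[60:260,170:350],None,fx=3,fy=3,interpolation=cv2.INTER_CUBIC))
im,d=get_image('wrist');c=get_calibration('wrist');s,R=st()
X=pts(c,d,d>0);W=np.array([.5964,.0516,0]);M=np.array([[-R[0,0],-R[1,0],0],[R[0,1],R[1,1],0],[0,0,1]])
Y=(X-W)@M.T
print('centre top z',np.median(Y[(abs(Y[:,0])<15e-3)&(abs(Y[:,1])<.009)&(Y[:,2]>.03)][:,2]))
for a,b in((-.031,-.026),(.026,.031)):
    q=Y[(Y[:,0]>a)&(Y[:,0]<b)&(abs(Y[:,1])<.008)];print('lip end',np.percentile(q[:,2],[5,25,50,75,95]).round(4))
print('rim max',np.percentile(Y[(abs(Y[:,0])<.05)&(abs(Y[:,1])<.03)][:,2],[98,99.5]))
delta((.455,-.272,.10),87.3)
```

```text
t 15.7 p [0.6443 0.0408 0.217 ] yaw_y 77.63 tilt 0.12 F [ 0.18 -0.64  0.5 ] w 0.447
centre top z 0.08367163169386643
lip end [0.0842 0.0869 0.089  0.0908 0.0925]
lip end [0.089  0.308  0.3095 0.3111 0.3238]
rim max [0.32900831 0.32978459]
t 15.7 p [0.6443 0.0408 0.217 ] yaw_y 77.63 tilt 0.12 F [ 0.18 -0.64  0.5 ] w 0.447
shift cm [ 11.77 -34.6   11.74] turn deg -9.674185082758171
```

View pics/w9c.png

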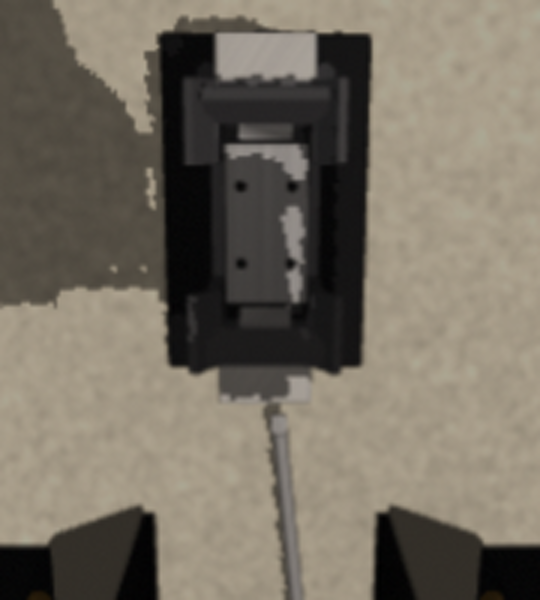

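The crop shows the first carriage's four-hole top at (265,225), with the upper lip at (265,130) and the lower lip at (265,317) both out over its ends. Its top is at 83.7 mm, so the cassette underside is at about 35.5 mm. Now the second carriage.

```bash
python3 -m crank '[[[1.5,-4.3,0],0,110],[[1.5,-4.3,0],0,110],[[1.5,-4.3,0],0,110],[[1.5,-4.3,0.5],0,110],[[1.5,-4.3,1],0,110]]'; python3 -m crank '[[[1.5,-4.3,1],0,110],[[1.5,-4.3,1],0,110],[[1.2,-4.4,1],0,110],[[0,0,3],-5,110],[[0,0,3],-4.7,110]]';  python3 -m crank '[[[0,0,1],0,110],[[0,0,0],0,110],[[0,0,0],0,110],[[0,0,0],0,110]]'
python3 car.py w10; python3 -c "
from h import *
delta((.455,-.272,.002),87.3)"
```

```text
clock: 16.2
position: [0.5249, -0.1546, 0.2032]
ee_rot: [0.338, 3.122, 0.0]
force: [1.5, -1.5, 0.0]
width: 0.567
clock: 16.7
position: [0.4561, -0.2729, 0.1125]
ee_rot: [0.074, 3.14, -0.001]
force: [0.1, 0.6, -0.1]
width: 0.571
clock: 17.1
position: [0.458, -0.2714, 0.1043]
ee_rot: [0.074, 3.139, -0.001]
force: [-0.4, -0.1, -0.1]
width: 0.565
t 17.1 p [ 0.458  -0.2714  0.1043] yaw_y 87.28 tilt 0.12 F [-0.41 -0.09 -0.11] w 0.565
wrist 0.92 px 256.0 194.0 c 456.9 -273.4 wh [25.7 60.7] ydir 86.34 z 0.0135 rgb [79. 75. 72.]
t 17.2 p [ 0.4578 -0.2713  0.1041] yaw_y 87.3 tilt 0.11 F [-0.79 -0.02  0.  ] w 0.572
shift cm [ 0.3  -0.07 10.21] turn deg 0.0023777816309404898
```

View pics/w10.png

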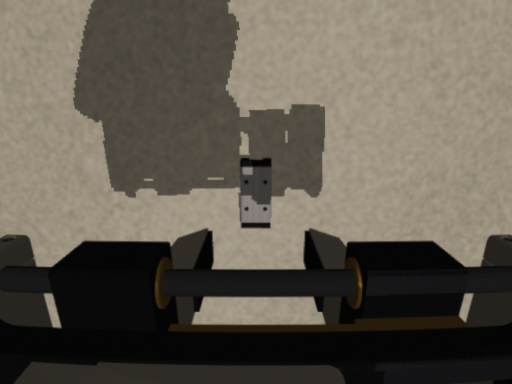

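The wrist view shows the single grey carriage at (256,194), with nothing else near it. Descending.

```bash
python3 -m crank '[[[0.1,-0.2,3],0.5,110],[[0,0,3],0,110],[[0,0,2.2],0,110],[[0,0,1],0,110],[[0,0,0],0,110]]'; python3 -m crank '[[[0,0,0],0,110],[[0,0,0],0,110],[[0,0,0],0,110]]'; python3 -c "
from h import *
delta((.457,-.2734,.0012),86.8)"
```

```text
clock: 17.7
position: [0.4556, -0.2729, 0.0104]
ee_rot: [-0.087, -3.139, -0.001]
force: [0.1, 0.3, 0.6]
width: 0.57
clock: 18.0
position: [0.4566, -0.2735, 0.012]
ee_rot: [0.087, 3.139, -0.001]
force: [-1.4, -0.0, 0.8]
width: 0.57
t 18.0 p [ 0.4566 -0.2735  0.012 ] yaw_y 86.81 tilt 0.11 F [-1.44 -0.01  0.84] w 0.57
shift cm [-0.03  0.01  1.08] turn deg 0.009368196448974686
```

```bash
python3 -m crank '[[[-0.03,0,0.6],0,110],[[0,0,0.4],0,110],[[0,0,0],0,110],[[0,0,0],0,200],[[0,0,0],0,255]]' 45;  python3 -m crank '[[[0,0,0],0,255],[[0,0,0],0,255],[[0,0,0],0,255],[[0,0,0],0,255]]' 50
```

```text
clock: 18.5
position: [0.4561, -0.2732, 0.0009]
ee_rot: [-0.088, -3.14, -0.0]
force: [0.6, -0.7, 0.5]
width: 0.441
clock: 18.9
position: [0.4562, -0.2732, 0.001]
ee_rot: [-0.088, -3.14, -0.0]
force: [-0.5, -0.3, 0.8]
width: 0.275
```

```bash
python3 -m crank '[[[0,0,-2],0,255],[[0,0,-4],0,255],[[0,0,-4.5],0,255],[[0,0,-4.5],0,255],[[0,0,-4.5],0,255]]';  python3 -m crank '[[[0,0,0],4.6,255],[[0,0,0],4.6,255]]'; python3 -c "
from h import *
delta((.6443,.0408,.217),77.6)"
```

```text
clock: 19.4
position: [0.4556, -0.273, 0.1977]
ee_rot: [-0.088, -3.14, -0.0]
force: [0.8, -0.5, -1.4]
width: 0.275
clock: 19.6
position: [0.4568, -0.2735, 0.1977]
ee_rot: [0.344, 3.12, -0.001]
force: [0.2, 0.7, -2.0]
width: 0.276
t 19.6 p [ 0.4568 -0.2735  0.1977] yaw_y 77.43 tilt 0.18 F [ 0.17  0.67 -2.05] w 0.276
shift cm [-11.46  34.76  -1.9 ] turn deg -0.16797995905326957
```

```bash
python3 -m crank '[[[-1.4,4.3,-0.4],0,255],[[-1.4,4.3,-0.4],0,255],[[-1.4,4.3,-0.4],0,255],[[-1.4,4.3,-0.4],0,255],[[-1.4,4.3,-0.3],0,255]]';  python3 -m crank '[[[-1.4,4.3,0],0,255],[[-1.5,4.3,0],0,255],[[-1.1,3.6,0],0,255],[[-0.5,1,0],0,255],[[0,0,0],0,255]]'; python3 -m crank '[[[0,0,0],0,255],[[0,0,0],0,255],[[0,0,0],0,255],[[0,0,0],0,255]]'; python3 mag.py w11
```

```text
clock: 20.1
position: [0.5712, -0.0766, 0.2152]
ee_rot: [-0.339, -3.123, -0.0]
force: [0.9, -0.2, -1.3]
width: 0.279
clock: 20.6
position: [0.6432, 0.0433, 0.2142]
ee_rot: [-0.334, -3.123, -0.0]
force: [-0.0, -0.6, -0.7]
width: 0.276
clock: 21.0
position: [0.6427, 0.0399, 0.2153]
ee_rot: [0.341, 3.123, -0.0]
force: [0.6, 1.0, -1.9]
width: 0.276
t 21.0 p [0.6427 0.0399 0.2153] yaw_y 77.52 tilt 0.01 F [ 0.58  1.01 -1.85] w 0.276
[(0.35, np.int64(135))]
[(0.084, 42), (0.088, 53)]
0.086 0.094 98 [623.9  45.5] [15.2  5.2] 77.7
held n 3682 z -0.0122 x [-0.0297  0.0298] y [-0.0123  0.0002  0.0127]
0.006 in tool (array([0., 0.]), array([0., 0.]), 0.0) mean z nan
0.086 in tool (array([19.7,  1.4]), array([15.2,  5.2]), 89.8) mean z 0.0898
0.098 in tool (array([0., 0.]), array([0., 0.]), 0.0) mean z nanmag.py:23: RuntimeWarning: Mean of empty slice.
  print(lo,'in tool',fr(t),'mean z',B[:,2].mean().round(4))
  ret = ret.dtype.type(ret / rcount)
```

```bash
ls pics/w11c.png
```

```text
pics/w11c.png
```

View pics/w11c.png

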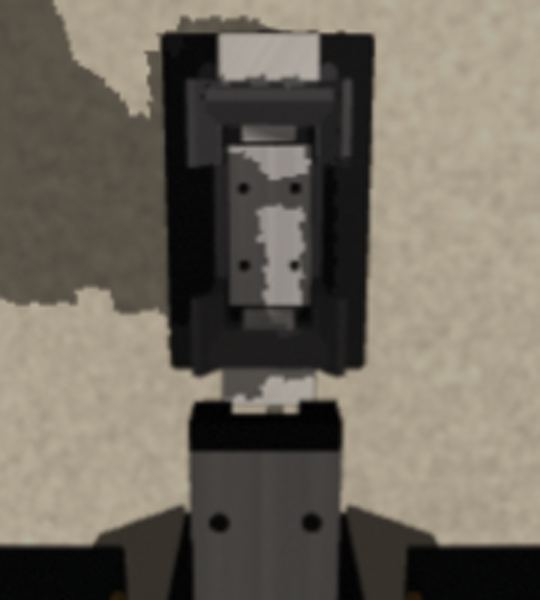

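The magazine network missed this time, but the picture agrees with the earlier measurement: the well is unchanged, the first carriage is still under both lips, and the held one sits square. I'm using the known well centre.

```bash
python3 -m crank '[[[0,0,0],0,255],[[0,0,0],0,255],[[0,0,0],0,255]]'|grep pos; python3 -c "
from h import *
delta((.5962,.0515,.115),77.6)"
```

```text
position: [0.643, 0.0411, 0.215]
t 21.4 p [0.643  0.0411 0.215 ] yaw_y 77.61 tilt 0.01 F [ 0.26 -0.07 -1.22] w 0.273
shift cm [ 4.79  0.02 10.  ] turn deg 0.013690789182305707
```

```bash
python3 -m crank '[[[2,0.02,0],0,255],[[2,0,0],0,255],[[0.8,0,0.5],0,255],[[0,0,3],0,255],[[0,0,3],0,255]]' 55;  python3 -m crank '[[[0,0,2],0,255],[[0,0,1],0,255],[[0,0,0],0,255],[[0,0,0],0,255],[[0,0,0],0,255]]'; python3 -c "
from h import *
delta((.5962,.0515,.098),77.6)"
```

```text
clock: 21.9
position: [0.597, 0.0518, 0.15]
ee_rot: [0.338, 3.121, 0.001]
force: [0.5, 0.5, -1.5]
width: 0.273
clock: 22.4
position: [0.5971, 0.0516, 0.1212]
ee_rot: [0.339, 3.121, 0.001]
force: [0.3, 0.4, -1.6]
width: 0.275
t 22.4 p [0.5971 0.0516 0.1212] yaw_y 77.6 tilt 0.12 F [ 0.29  0.43 -1.58] w 0.275
shift cm [ 0.09 -0.03  2.32] turn deg 0.003073768693269585
```

```bash
python3 -m crank '[[[0.05,-0.01,0.5],0,255],[[0,0,0.5],0,255],[[0,0,0.5],0,255],[[0,0,0],0,255],[[0,0,0],0,255]]';  python3 -m crank '[[[0,0,0.2],0,255],[[0,0,0.2],0,255],[[0,0,0.2],0,255],[[0,0,0],0,255],[[0,0,0],0,255]]'
```

```text
clock: 22.9
position: [0.5955, 0.0515, 0.1048]
ee_rot: [-0.339, -3.123, 0.0]
force: [-0.8, 0.5, -1.3]
width: 0.277
clock: 23.4
position: [0.5956, 0.0515, 0.099]
ee_rot: [-0.339, -3.123, 0.0]
force: [0.5, -0.3, -0.0]
width: 0.276
```

```bash
python3 -m crank '[[[-0.06,0,0.1],0,255],[[0,0,0],0,255]]'|grep -E "pos|forc"; for i in 1 2 3 4 5 6 7; do python3 -m crank '[[[0,0,0.1],0,255],[[0,0,0],0,255]]'|grep -E "pos|forc"; done
```

```text
position: [0.5963, 0.0514, 0.098]
force: [-0.5, 0.1, -1.3]
position: [0.5962, 0.0514, 0.097]
force: [-0.1, -0.7, 0.1]
position: [0.5961, 0.0515, 0.0958]
force: [-0.2, -0.1, -1.6]
position: [0.5961, 0.0514, 0.0949]
force: [-1.1, -0.0, -0.9]
position: [0.5961, 0.0515, 0.0941]
force: [-3.2, 0.7, 2.3]
position: [0.5961, 0.0515, 0.0931]
force: [-3.6, 0.5, 4.7]
position: [0.5962, 0.0515, 0.0922]
force: [-4.1, 0.7, 5.3]
position: [0.5963, 0.0515, 0.0916]
force: [-4.3, 0.8, 8.2]
```

Lateral force of −4 N means the carriage is slightly too far outward, so I'll relieve it.

```bash
python3 -m crank '[[[0.05,0,0],0,255],[[0,0,0],0,255],[[0,0,0],0,255]]'|grep -E "pos|forc"; python3 -m crank '[[[0.03,0,0],0,255],[[0,0,0],0,255],[[0,0,0],0,255]]'|grep -E "pos|forc"
```

```text
position: [0.5963, 0.0516, 0.0916]
force: [-3.2, -0.4, 7.8]
position: [0.5962, 0.0516, 0.0916]
force: [-2.4, -0.1, 6.2]
```

```bash
python3 -m crank '[[[0.06,0,0],0,255],[[0,0,0],0,255],[[0,0,0],0,255]]'|grep -E "pos|forc"; for i in 1 2 3; do python3 -m crank '[[[0,0,0.1],0,255],[[0,0,0],0,255],[[0,0,0],0,255]]'|grep -E "pos|forc"; done
```

```text
position: [0.5959, 0.0516, 0.0915]
force: [1.7, 0.3, 3.9]
position: [0.5957, 0.0517, 0.0905]
force: [0.3, -0.3, 6.4]
position: [0.5956, 0.0517, 0.0894]
force: [1.0, 1.0, 8.1]
position: [0.5957, 0.0517, 0.0886]
force: [0.6, -0.2, 7.7]
```

```bash
for i in 1 2 3 4 5; do python3 -m crank '[[[0,0,0.1],0,255],[[0,0,0],0,255]]'|grep -E "pos|forc"; done
```

```text
position: [0.5958, 0.0517, 0.0876]
force: [-0.2, 0.1, 7.2]
position: [0.5954, 0.0517, 0.0861]
force: [1.3, 0.5, 2.8]
position: [0.5953, 0.0517, 0.085]
force: [1.9, -0.1, 3.6]
position: [0.5951, 0.0517, 0.084]
force: [2.0, 0.1, 4.0]
position: [0.595, 0.0517, 0.083]
force: [2.7, -0.6, 5.1]
```

```bash
for i in 1 2 3 4; do python3 -m crank '[[[0,0,0.1],0,255],[[0,0,0.1],0,255],[[0,0,0],0,255]]'|grep -E "pos|forc|wid"; done
```

```text
position: [0.5949, 0.0517, 0.0809]
force: [1.5, 0.5, 4.1]
width: 0.279
position: [0.5949, 0.0517, 0.0789]
force: [2.0, -1.3, 2.8]
width: 0.277
position: [0.5948, 0.0517, 0.0769]
force: [1.6, 0.6, 3.4]
width: 0.277
position: [0.5949, 0.0517, 0.075]
force: [1.8, 0.3, 3.9]
width: 0.276
```

```bash
python3 -m crank '[[[-0.04,0,0.1],0,255],[[0,0,0],0,255]]'|grep -E "pos|forc|wid";for i in 1 2 3 4 5; do python3 -m crank '[[[0,0,0.1],0,255],[[0,0,0],0,255]]'|grep -E "pos|forc"; done
```

```text
position: [0.5949, 0.0517, 0.0738]
force: [1.0, 1.2, 4.2]
width: 0.277
position: [0.5949, 0.0517, 0.0729]
force: [1.4, -0.2, 3.9]
position: [0.5949, 0.0517, 0.0718]
force: [0.8, 1.0, 3.7]
position: [0.5949, 0.0517, 0.0707]
force: [1.5, 2.1, 2.8]
position: [0.5949, 0.0517, 0.0697]
force: [0.3, 1.3, 3.3]
position: [0.5949, 0.0517, 0.0688]
force: [0.1, 0.6, 3.4]
```

```bash
for i in 1 2 3; do python3 -m crank '[[[0,0,0.05],0,255],[[0,0,0],0,255]]'|grep -E "pos|forc"; done;python3 -c "
from h import *
st();im,d=get_image('wrist');cv2.imwrite('pics/w12.png',cv2.resize(im[60:280,170:350,::-1],None,fx=2.7,fy=2.7,interpolation=2))"
```

```text
position: [0.5949, 0.0517, 0.0683]
force: [-1.1, 1.4, 1.7]
position: [0.595, 0.0517, 0.0681]
force: [-2.0, -0.0, 4.2]
position: [0.595, 0.0517, 0.068]
force: [-3.8, 0.7, 9.7]
t 30.8 p [0.595  0.0517 0.068 ] yaw_y 77.61 tilt 0.02 F [-3.79  0.73  9.69] w 0.28
```

View pics/w12.png

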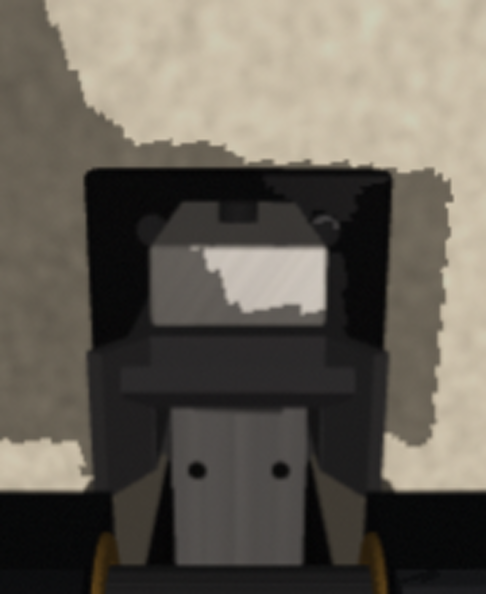

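The follower's hard stop is felt: force jumps to about 10 N at TCP 68 mm, as expected. Releasing.

```bash
python3 -m crank '[[[0,0,0],0,160],[[0,0,0],0,150],[[0,0,0],0,150],[[0,0,0],0,150]]'; python3 -m crank '[[[0,0,-1],0,140],[[0,0,-2],0,140],[[0,0,-3],0,140],[[-2,0,-4],0,140],[[-2,0,-4],0,140]]'; python3 -m crank '[[[-1,0,-1],0,140],[[0,0,0],0,140],[[0,0,0],0,140],[[0,0,0],0,140]]'
python3 - <<'E'
from h import *
im,d=get_image('wrist');c=get_calibration('wrist');s,R=st()
cv2.imwrite('pics/w13c.png',cv2.resize(im[60:260,170:350,::-1],None,fx=3,fy=3,interpolation=cv2.INTER_CUBIC))
X=pts(c,d,d>0);W=np.array([.5964,.0516,0]);M=np.array([[-R[0,0],-R[1,0],0],[R[0,1],R[1,1],0],[0,0,1]])
Y=(X-W)@M.T
print('top z by x',[np.median(Y[(abs(Y[:,0]-x)<4e-3)&(abs(Y[:,1])<.009)&(Y[:,2]>.03)&(Y[:,2]<.12)][:,2]).round(4) for x in(-.028,-.024,-.018,-.01,0,.01,.018,.024,.028)])
im,d=get_image('scene');cv2.imwrite('pics/s13.png',cv2.resize(im[130:260,180:340,::-1],None,fx=4,fy=4,interpolation=2))
E
```

```text
clock: 31.25
position: [0.5952, 0.0514, 0.0673]
ee_rot: [-0.339, -3.123, 0.0]
force: [1.9, -0.1, -0.7]
width: 0.407
clock: 31.75
position: [0.6341, 0.043, 0.2097]
ee_rot: [-0.338, -3.123, -0.0]
force: [1.1, 0.7, 0.6]
width: 0.449
clock: 32.15
position: [0.6425, 0.0412, 0.2161]
ee_rot: [-0.338, -3.12, 0.001]
force: [0.2, 0.0, -0.4]
width: 0.452
t 32.2 p [0.6427 0.0412 0.2161] yaw_y 77.63 tilt 0.16 F [-0.45 -0.56 -0.19] w 0.451
top z by x [np.float64(0.087), np.float64(0.0836), np.float64(0.0834), np.float64(0.0834), np.float64(0.0835), np.float64(0.0836), np.float64(0.0835), np.float64(0.084), np.float64(0.0899)]
```

View pics/w13c.png

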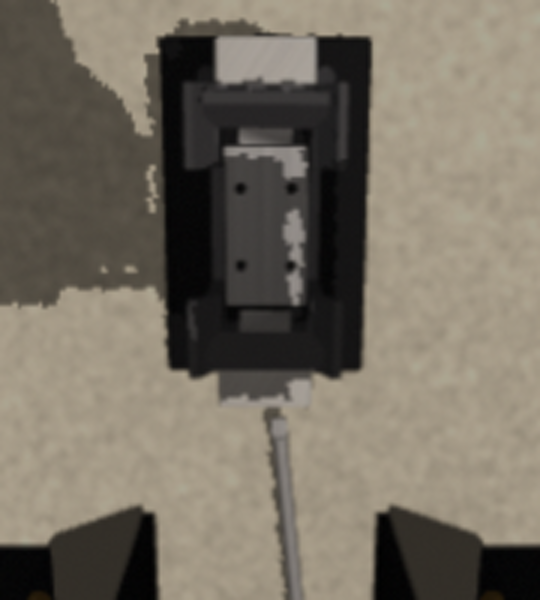

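View pics/s13.png

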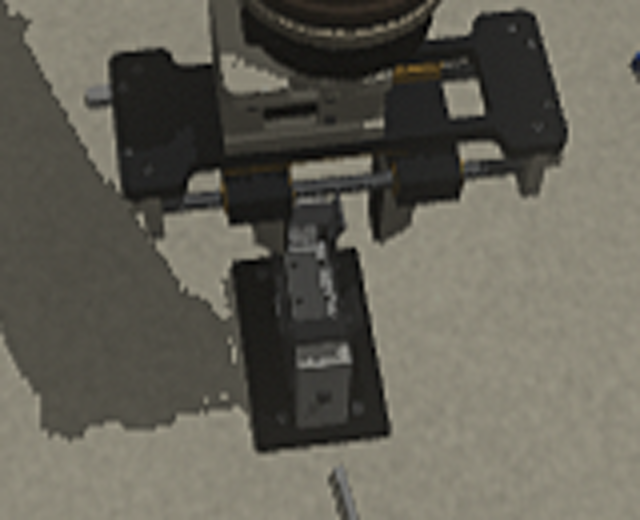

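In the crop, the top carriage at (265,225) lies level at 83.5 mm with both lips out over its ends at (265,135) and (265,318). The fingers are empty. I'll do one last check from above before handing in.

Run:
```python
from h import *
from cell import workorder
im,d=get_image('top');c=get_calibration('top');cv2.imwrite('pics/t14.png',im[:,:,::-1])
for l in ["jar","driver","pot","rail_cut","carriage_a"]:
    for r in masks_of(l,'top')[:3]:
        v,u=np.nonzero(r['region']);print(l,round(r['score'],2),u.mean().round(),v.mean().round(),np.median(pts(c,d,r['region']),0).round(3))
st(); print(workorder.sign_off())
```

```text
jar 0.95 356.0 148.0 [ 0.678 -0.252  0.073]
driver 0.48 356.0 148.0 [ 0.678 -0.251  0.073]
pot 0.89 150.0 149.0 [0.698 0.326 0.024]
carriage_a 0.77 200.0 249.0 [0.413 0.186 0.014]
carriage_a 0.72 135.0 230.0 [0.47  0.369 0.014]
t 32.55 p [0.644  0.0409 0.2174] yaw_y 77.61 tilt 0.01 F [1.03 0.69 0.65] w 0.45
the job is handed in; nothing more can be done
None
```

View pics/t14.png

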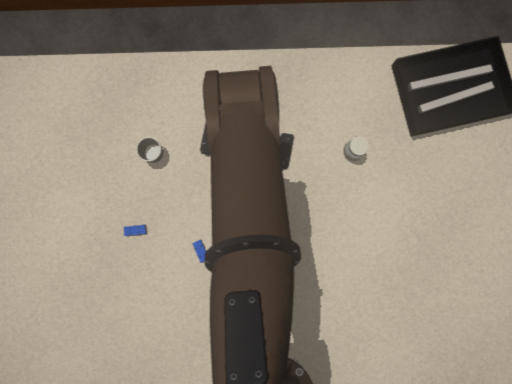

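I loaded both grey carriages into the magazine one after the other, pressing by feel, and handed the job in at 32.6 s. No verdict was reported.

- **First carriage:** the push peaked at about 5 N. After release its top sat at 83.7 mm, with both lips visibly out over its ends.
- **Second carriage:** it rubbed the far end of the well slightly, with about 4 N sideways and 8 N down. I shifted it about 1.4 mm to relieve that, then pushed until I felt the follower's hard stop at about 10 N. After release its top lay level at 83.5 mm, with both lips out and the fingers clear.
- **Cassette height:** its underside came out at about 35.5 mm above the table.
- **Bystanders:** the last top view showed the jar and pot where they started, and the blue look-alikes within about 3 mm of where they were first measured.
- **Not confirmed:** the arm hid the screwdriver and rail offcut in that last view. The network's one "driver" report was really the jar. The arm passed well above the screwdriver and never came near the rail. The magazine network also missed once before the second insertion, so I used the well position measured earlier.

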